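Seat the cake ring in its jig and snap the clamp over

TASK

Slide the loose steel cake ring along the marble, without lifting it, until it sits fully home against both faces of the aluminium V block. Then push the red clamp lever past its centre towards the ring so that it snaps over and its black tooth drops inside the ring. Leave the ring clamped there, and leave the bottle, the jar and the palette knife where they are.

Things in the scene. Friction and masses are not known exactly. Their poses are not given: they have to be found in the camera images.
- jig: Fixed jig. Origin: on the marble, where the axis of the ring is when it touches both faces of the V block. +y points through the middle of the V to the clamp (the way the ring is pushed home), z up. V: 35 mm high, faces 54 mm long touching the ring 40 degrees either side of +y, at y 29 to 71 mm, x +-66 mm. Behind it a base plate: x +-65, y 65 to 165 mm, 10 mm thick.
- cake_ring: Loose stainless cake ring, open at top and bottom, 120 mm outer diameter, wall 3 mm, 45 mm high, about 0.25 kg. Origin on its axis at its underside, z up. It starts on the -y side of the jig, 60 to 110 mm short of home and up to 25 mm to either side.
- clamp (a joint): Clamp lever angle. 0 = open: red handle leans 0.6 rad away from the ring, tooth arm raised. About 0.6 = dead centre, handle upright. 1.2 = closed: handle leans 0.6 rad over the ring, tooth down inside the ring, 7 mm from its wall. A spring drives it to the nearer end: about 0.2 N m (4 N at 50 mm from the pivot) starts it; past 0.6 it snaps shut by itself. A ring short of home blocks the tooth.
- clamp_tip (a point): End of the red clamp handle on its centre line, 85 mm from the pivot: a round bar 16 mm thick, red over its outer 47 mm, rounded 8 mm past this point. It swings in the jig's plane x = 0: at jig y = 153, z = 128 mm when open, z = 143 mm upright, y = 57, z = 128 mm when closed.
- syrup_bottle: Loose amber bottle with a white cap, 56 mm in diameter, 150 mm high; origin at the centre of its underside. To be left alone.
- jar: Loose dark chocolate-coloured jar with a steel cap, 60 mm in diameter, 85 mm high; origin at the centre of its underside. To be left alone.
- palette_knife: Loose palette knife with a black handle, 220 mm long, lying flat along its own x axis; origin at its middle on the marble. To be left alone.
- clamp_pivot (a point): Pivot of the toggle clamp, at jig x = 0, y = 105 mm, z = 58 mm; the lever turns about the jig's x axis. Its steel bracket measures x +-16 mm, y 88 to 122 mm, 70 mm high.
Things that resemble listed ones, but are neither listed nor needed, are in the scene too. Of the things shaped like the cake_ring, the stainless one is meant. Of the things that look like the jig, the smaller one is meant.

How it is judged:
By the outcome, as a careful person would: the job done as asked, in the order asked, and still so for the second after the job is handed in, with the robot touching nothing.
It also fails if it takes over 58 s, if anything falls off the work surface, if the arm or the gripper's body presses on something with over 40 N, if the wrist force passes 120 N, or if a joint passes its speed limit or range.

ROBOT

A 6-joint arm with a two-finger parallel gripper is mounted at the origin on the work surface. World frame = base frame: x ahead of the robot, y to its left, z up, the work surface at z = 0. Lengths are in m, angles in rad, forces in N, time in s.
With the tool pointing down it reaches from about 0.275 to 0.725 m from the base axis. Payload 5.6 kg.
Tool frame: the origin (TCP) lies between the finger pads; the fingertips stand 22 mm ahead of it and the grasp point (between the pads) lies 3 mm ahead of it; z points along the fingers, y is the direction in which the jaws open and shut (so a half turn about z gives the same grasp; the last joint's range is limited). The gripper opens to 85 mm and grips with 20 to 120 N. Pads are 22 mm wide; open, the fingers measure 114 mm over their backs; the gripper's body (76 mm by 85 mm) begins 54 mm behind the grasp point. The pads swing forward as they close: fully open they stand 13 mm farther back than shut.
Start: joints at [-1.044, 0.255, 0.108, 0, -1.424, -0.285], TCP at [0.132, -0.534, 0.253] pointing down, gripper open.
Joint ranges: [-2.95, 2.95], [-1.21, 1.97], [-1.09, 1.5], [-2.87, 1.71], [-2.94, -0.07], [-3.05, 3.05]. Speed limits (rad/s): [2.57, 2.57, 3.14, 3.14, 3.14, 3.14].

INTERFACE

Orientations are given as a rotation vector (axis times angle).
In Python, from plant import bot gives the robot as it stands.
- The arm moves only by the tool send_rows, never from a script. Its argument "increments" is a list of rows, each a list of 2 entries, a list of its own where there are three numbers: the shift along the tool's x, y, z scaled (see below), then the turn about the tool's z scaled (see below). In form: [[[dx, dy, dz], twist], ...]. A call has exactly 8 rows; each row shifts and turns the pose as measured when the row begins, along the tool's axes as they then stand; what a row does not reach is not made up. The controller multiplies each number of a shift by 2 cm and each number of a turn by 90 degrees. A row lasts 1/12 s, in which the tool goes at most 41.7 mm and 7.16 degrees, less where a joint would pass 70% of its speed; a pose out of reach is approached as far as the arm can. A call with a number of a shift or a turn outside -1 to 1 is refused whole. A call with a gripper value outside its range is refused whole. "jaw" is the gripper command: -1 is shut, 1 is fully open, values between are in proportion, set as the call begins (left out, the last holds). The fingers move at their own pace and stop on an object; "squeeze" is the grip in N (left out, the last holds). Time passes only in rows, so rows that do not move let the fingers close, or fill a call up. It gives the time, the measured TCP pose, the force and the opening at its end, in the units of the state.
- bot.sense(): the state, without advancing time (a new reading comes with each control period).
- bot.get_image(name): name is "side" or "top"; returns the picture (400x640x3 uint8, blue, green, red); there is no depth.
- bot.get_calibration(name): a dict with "fx", "fy", "cx", "cy" (pixels), "k1" (the pictures are not rectified: a ray, as slopes to the right and down, at radius r is drawn at 1 + k1 r^2 times it, then the intrinsics apply), "R" (3x3) and "t" (3): a world point X has camera coordinates R X + t. Camera axes: x right, y down, z forward; pixel columns grow to the right and rows downward; lengths in m; the calibration is good to about 2 mm. A picture is of the moment at which its call begins. get_calibration takes no time and is no camera call.
- bot.job_done(): hands the job in, once; it reports no verdict.
The state is a dict: "t": time; "qpos": joint angles; "qd": joint speeds; "effort": joint torques, N m; "eef_pos": TCP position; "eef_rot": TCP orientation; "wrist_force": force on the tool from outside, world axes, zero at the start; "ft_torque": the same for the moment, N m; "opening": finger opening in m.
Only numpy, scipy, OpenCV 4.12 (cv2) and the standard library are available. Lean on these libraries where they do the work, as an engineer would, in place of code of your own. Each camera call takes 0.05 s, during which the arm holds its last target. There are 200 camera calls.

## Working session

There is one attempt and no reset: what is moved stays moved. The work goes in short steps, Python scripts to look and compute and a tool call to move; the robot and the scene stay as the last step left them, time stands still between calls to the robot, and variables do not carry over. Pictures are saved under pics/ and viewed, about 8 in all and at most 12, crops included, and the job is handed in when it is done.

Besides the shell and the picture viewer there is one more tool, called by a JSON object that holds its "name" and its "arguments". send_rows: Moves the arm, as the interface text tells. Its arguments: {"type":"object","properties":{"increments":{"type":"array","items":{"type":"array"}},"jaw":{"type":"number"},"squeeze":{"type":"number"}},"required":["increments"]}

```bash
mkdir -p pics
python3 - <<'E'
from plant import bot
import cv2
for n in("top","side"):
    cv2.imwrite(f"pics/{n}0.png",bot.get_image(n)); c=bot.get_calibration(n); print(n,c)
print(bot.sense())
E
```

```text
top {'fx': 480.629866076516, 'fy': 480.629866076516, 'cx': 315.1190972508182, 'cy': 205.52819680731565, 'k1': -0.1412425506027676, 'R': array([[ 0.02395843, -0.99970014,  0.00506223],
       [-0.99914968, -0.02411458, -0.03344266],
       [ 0.0335547 , -0.00425669, -0.99942782]]), 't': array([-0.00544751,  0.50132262,  1.11731582])}
side {'fx': 490.1220056480169, 'fy': 490.1220056480169, 'cx': 322.65868261923896, 'cy': 196.91424096697966, 'k1': -0.09270142503914537, 'R': array([[-0.85362765, -0.5208821 ,  0.00129214],
       [-0.39080687,  0.63881489, -0.66271074],
       [ 0.34436873, -0.56621319, -0.74887436]]), 't': array([0.44151314, 0.25655626, 0.89662447])}
{'t': 0.1, 'qpos': array([-1.04440679e+00,  2.55700530e-01,  1.07172426e-01, -4.06239609e-04,
       -1.42391467e+00, -2.84577694e-01]), 'qd': array([-0.00024488, -0.00123393,  0.00140281,  0.0022853 ,  0.000419  ,
        0.00135338]), 'effort': array([-2.86905211e-03, -3.87607241e+01,  2.38472003e+01,  5.37793323e+00,
       -3.82636936e-03, -2.94059731e-06]), 'eef_pos': array([ 0.13165127, -0.53360778,  0.25249717]), 'eef_rot': array([ 3.78785249e-01, -3.11839039e+00, -2.62525606e-03]), 'wrist_force': array([-0.70959892,  0.19148004, -0.37979741]), 'ft_torque': array([-0.01042277,  0.05906051,  0.00050435]), 'opening': 0.08543561287868305}
```

View pics/top0.png

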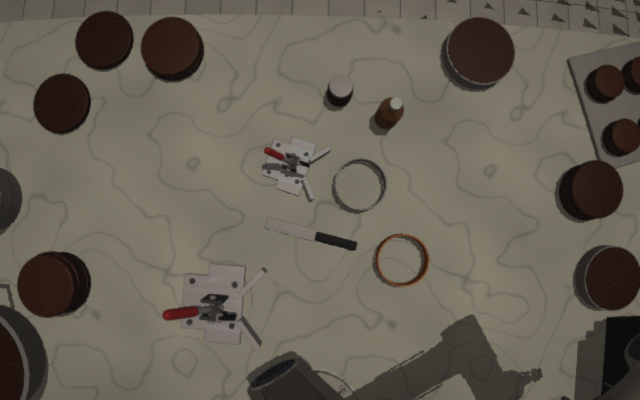

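View pics/side0.png

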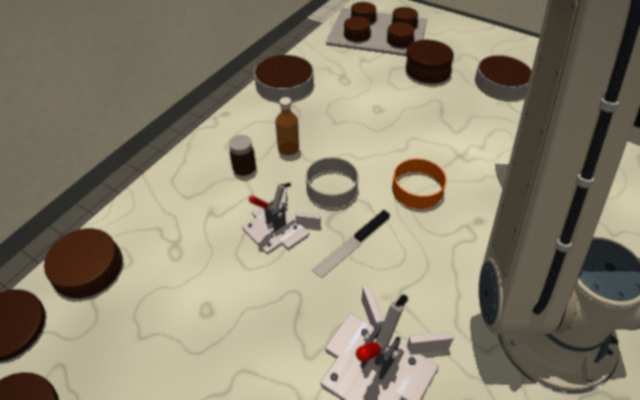

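Top view: two jigs, a small one at (290,165) and a larger one at (215,305). Two rings, stainless at (359,186) and copper at (401,260). Small jig and stainless ring fit the description. The jar is at (340,92), the bottle at (389,112) and the knife at (311,235). I'll confirm with an enlarged crop.

```bash
cat > h.py <<'E'
import numpy as np, cv2
from plant import bot
def cal(n):
    c=bot.get_calibration(n); K=np.array([[c['fx'],0,c['cx']],[0,c['fy'],c['cy']],[0,0,1]])
    return K,np.array([c['k1'],0,0,0.]),np.array(c['R']),np.array(c['t'])
def proj(n,P):
    K,d,R,t=cal(n); return cv2.projectPoints(np.float64(P).reshape(-1,1,3),cv2.Rodrigues(R)[0],t,K,d)[0].reshape(-1,2)
def back(n,uv,z):
    K,d,R,t=cal(n); s=cv2.undistortPoints(np.float64(uv).reshape(-1,1,2),K,d).reshape(-1,2)
    D=np.c_[s,np.ones(len(s))]@R; C=-R.T@t
    return C+D*((z-C[2])/D[:,2])[:,None]
def jig2w(o,yaw,P): # yaw = world angle of the jig x axis
    c,s=np.cos(yaw),np.sin(yaw); return np.float64(P)@np.array([[c,-s,0],[s,c,0],[0,0,1]]).T+np.r_[o,0]
E
python3 - <<'E'
from h import *
a=cv2.imread('pics/top0.png')[120:220,250:400]; b=cv2.imread('pics/side0.png')[145:265,225:375]
a=cv2.resize(a,None,fx=4,fy=4,interpolation=cv2.INTER_CUBIC)
cv2.imwrite('pics/crop0.png',cv2.resize(cv2.imread('pics/top0.png')[120:220,250:400],(800,533),interpolation=cv2.INTER_CUBIC))
# ring fit: rim points at top z=.045
print(back('top',[[359,186],[290,165],[265,175],[312,199],[328,151]],0.035))
E
```

```text
[[ 0.54765868 -0.09284927  0.035     ]
 [ 0.59209644  0.06660523  0.035     ]
 [ 0.56773057  0.12340735  0.035     ]
 [ 0.51518284  0.01421285  0.035     ]
 [ 0.62659395 -0.01989358  0.035     ]]
```

View pics/crop0.png

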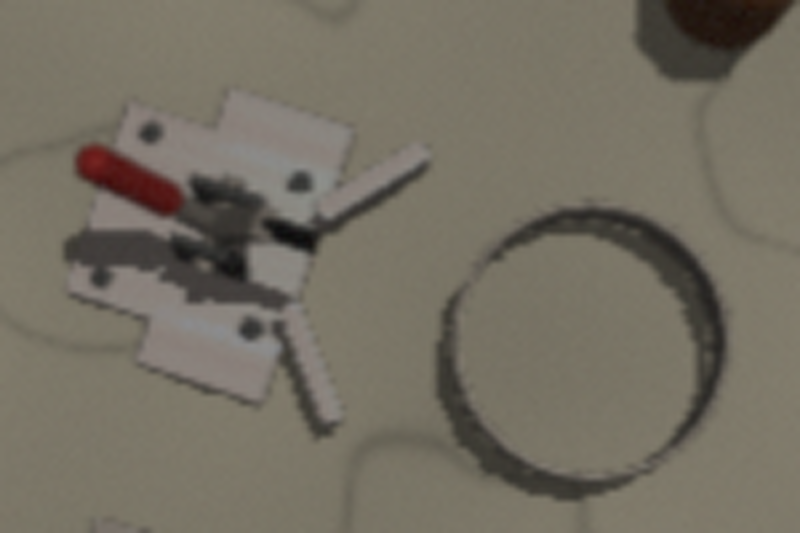

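```bash
cat > fit.py <<'E'
from h import *
from scipy.optimize import least_squares
J=np.array([[59.2,28.6,35],[65.7,36.3,35],[-59.2,28.6,35],[-65.7,36.3,35],[-17.9,63.3,35],[17.9,63.3,35],[65,65,10],[-65,65,10],[0,153,128]])/1000
px=np.array([[432,157],[418,143],[345,410],[318,425],[300,305],[335,230],[355,130],[262,405],[95,163]])/5.3333+[250,120]
f=lambda p:(proj('top',jig2w(p[:2],p[2],J))-px).ravel()
r=least_squares(f,[.57,-.0,-.3],loss='soft_l1'); p=r.x
if __name__=="__main__":
    print(p); print(f(p).reshape(-1,2).round(1))
    ring=back('top',[[250+583/5.3333,120+345/5.3333]],.045)[0]; print('ring',ring)
    c,s=np.cos(p[2]),np.sin(p[2]); d=ring[:2]-p[:2]; print('ring in jig',d@[c,s],d@[-s,c])
    th=np.linspace(0,2*np.pi,60); out=[]
    for n,(u,v,w,h) in(('top',(250,120,150,100)),('side',(225,150,150,100))):
        k=5; im=cv2.resize(cv2.imread(f'pics/{n}0.png')[v:v+h,u:u+w],None,fx=k,fy=k,interpolation=cv2.INTER_CUBIC)[:300*5//5*1 if 0 else None]
        im=im
        for z,col in((.045,(0,255,0)),(0,(255,255,0))):
            q=proj(n,np.c_[ring[0]+.06*np.cos(th),ring[1]+.06*np.sin(th),0*th+z])
            for a in q: cv2.circle(im,tuple(int(x) for x in (a-[u,v]+.5)*k),1,col,-1)
        for a in proj(n,jig2w(p[:2],p[2],J)): cv2.circle(im,tuple(int(x) for x in (a-[u,v]+.5)*k),3,(0,0,255),-1)
        out.append(cv2.resize(im,(450,300)))
    cv2.imwrite('pics/fit0.png',np.vstack(out))
    jb=back('top',[[340,86],[396,103]],.085); print('jar,bottle-ish',jb, back('top',[[396,103]],.15), back('top',[[267,222],[355,245]],0))
E
python3 fit.py
```

```text
[ 0.56438796 -0.03650912 -0.30539477]
[[ 0.1  0.4]
 [ 0.5 -0.7]
 [-0.2  1.6]
 [ 0.8  0.4]
 [-0.3 -0.6]
 [-1.8 -1.3]
 [ 0.3 -0.2]
 [-0.2  0.4]
 [ 0.1  0.2]]
ring [ 0.54990088 -0.09255487  0.045     ]
ring in jig 0.0030345182196932314 -0.057808238933531056
jar,bottle-ish [[ 0.76578427 -0.04197842  0.085     ]
 [ 0.73117904 -0.16744191  0.085     ]] [[ 0.71458646 -0.15635463  0.15      ]] [[ 0.45997552  0.11914513  0.        ]
 [ 0.41073213 -0.08970173  0.        ]]
```

View pics/fit0.png

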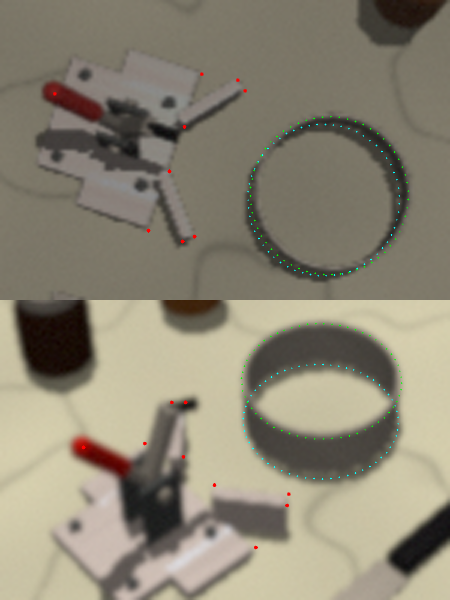

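The overlay fits. The stainless ring's rim and base match in both views, 58 mm short of home and 3 mm to the side. The jig points match within about 2 px in the top view. Next I plan the moves.

```bash
cat > go.py <<'E'
# usage: go.py jx jy z [mm] : shift in tool axes (units of 20 mm) and twist still needed; tool x along +-jig y
import sys
from h import *
from scipy.spatial.transform import Rotation as Ro
P=(.5644,-.0365,-.3054)
s=bot.sense(); R=Ro.from_rotvec(s['eef_rot']).as_matrix(); e=np.array(s['eef_pos'])
c,n=np.cos(P[2]),np.sin(P[2]); d=e[:2]-P[:2]
print('t',round(s['t'],2),'jig pos mm',(np.r_[d@[c,n],d@[-n,c],e[2]]*1000).round(1),'F',np.round(s['wrist_force'],1),'open',round(s['opening'],4),'q6',round(s['qpos'][5],3))
F=np.array(s['wrist_force']);print('F jig',F[:2]@[c,n],F[:2]@[-n,c])
jx=np.array([c,n,0]); a=R.T@jx; ang=np.arctan2(-a[0],a[1]); ang=(ang+np.pi/2)%np.pi-np.pi/2
print('twist units total',round(ang/(np.pi/2),3),'deg',np.degrees(ang).round(1), 'tool x in jig', [round(float(R[:,0]@jx),3),round(float(R[:2,0]@[-n,c]),3)])
if len(sys.argv)>3:
    t=np.float64(sys.argv[1:4])/1000; w=jig2w(P[:2],P[2],t); print('world',w.round(3),'shift units now',(R.T@(w-e)/.02).round(2),'after twist',((R@Ro.from_rotvec([0,0,ang]).as_matrix()).T@(w-e)/.02).round(2))
E
python3 go.py 3 -160 150
```

```text
t 0.1 jig pos mm [-263.3 -604.2  252.5] F [-0.7  0.2 -0.4] open 0.0854 q6 -0.285
F jig -0.7343366822026984 -0.03073879588171548
twist units total -0.652 deg -58.7 tool x in jig [-0.854, -0.52]
world [ 0.519 -0.19   0.15 ] shift units now [-22.93  12.03   5.14] after twist [-22.2  -13.32   5.14]
```

{"name": "send_rows", "arguments": {"increments": [[[-1,0,0],-0.079],[[-1,0,0],-0.079],[[-1,0,0],-0.079],[[-1,0,0],-0.079],[[-1,0,0],-0.079],[[-1,0,0],-0.079],[[-1,0,0],-0.079],[[-1,0,0],-0.079]], "jaw": 0.2}}

```text
t: 0.77
eef_pos: [0.253, -0.4334, 0.2471]
eef_rot: [-1.829, 2.553, 0.019]
wrist_force: [0.3, 0.0, -0.1]
opening: 0.0512
```

```bash
python3 go.py 3 -160 150
```

```text
t 0.77 jig pos mm [-177.7 -472.2  247.1] F [ 0.3  0.  -0.1] open 0.0512 q6 0.405
F jig 0.2408570950343473 0.11092875480997179
twist units total -0.014 deg -1.3 tool x in jig [-0.022, -1.0]
world [ 0.519 -0.19   0.15 ] shift units now [-15.77  -8.73   4.9 ] after twist [-15.57  -9.08   4.9 ]
```

{"name": "send_rows", "arguments": {"increments": [[[-1,-0.6,0],-0.014],[[-1,-0.6,0],0],[[-1,-0.6,0],0],[[-1,-0.6,0],0],[[-1,-0.6,0],0],[[-1,-0.6,0],0],[[-1,-0.6,0],0],[[-1,-0.6,0],0]]}}

```text
t: 1.43
eef_pos: [0.3951, -0.3001, 0.2448]
eef_rot: [-1.867, 2.526, 0.03]
wrist_force: [0.2, -0.9, 0.3]
opening: 0.0514
```

{"name": "send_rows", "arguments": {"increments": [[[-1,-0.6,0.6],0],[[-1,-0.6,0.6],0],[[-1,-0.6,0.6],0],[[-1,-0.6,0.6],0],[[-1,-0.6,0.6],0],[[-1,-0.6,0.6],0],[[-1,-0.6,0.6],0],[[0,0,0.6],0]]}}

```text
t: 2.1
eef_pos: [0.5231, -0.1803, 0.1451]
eef_rot: [-1.87, 2.523, 0.029]
wrist_force: [0.0, -0.2, -0.1]
opening: 0.0513
```

```bash
python3 go.py 3 -160 35
```

```text
t 2.1 jig pos mm [   3.8 -149.6  145.1] F [ 0.  -0.2 -0.1] open 0.0513 q6 -0.23
F jig 0.08827608427330023 -0.14961456500009584
twist units total 0.006 deg 0.6 tool x in jig [0.01, -1.0]
world [ 0.519 -0.19   0.035] shift units now [ 0.59 -0.03  5.5 ] after twist [ 0.59 -0.03  5.5 ]
```

{"name": "send_rows", "arguments": {"increments": [[[0.5,0,0.6],0],[[0,0,0.8],0],[[0,0,0.8],0],[[0,0,0.8],0],[[0,0,0.8],0],[[0,0,0.8],0],[[0,0,0.5],0],[[0,0,0.2],0]]}}

```text
t: 2.77
eef_pos: [0.5163, -0.1853, 0.0282]
eef_rot: [1.871, -2.517, -0.042]
wrist_force: [-0.9, -0.5, -0.2]
opening: 0.0513
```

```bash
python3 go.py 0 -66 33
python3 - <<'E'
from h import *
a=bot.get_image('side')[130:270,220:430]; cv2.imwrite('pics/pre.png',cv2.resize(a,None,fx=3,fy=3))
E
```

```text
t 2.77 jig pos mm [  -1.1 -156.4   28.2] F [-0.9 -0.5 -0.2] open 0.0513 q6 -0.21
F jig -0.7402108287754899 -0.7733849445110413
twist units total 0.008 deg 0.7 tool x in jig [0.013, -1.0]
world [ 0.545 -0.099  0.033] shift units now [-4.52 -0.11 -0.19] after twist [-4.52 -0.05 -0.19]
```

View pics/pre.png

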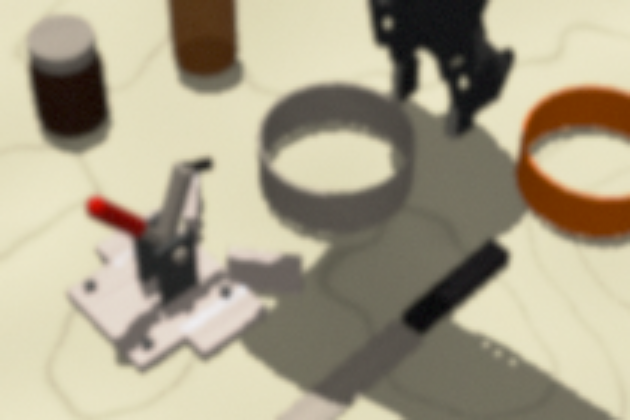

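The closed-up fingers stand behind the stainless ring, at (430,90) in the crop, clear of the copper ring. Now I approach and push.

{"name": "send_rows", "arguments": {"increments": [[[-0.3,-0.2,-0.2],0.008],[[-0.3,0,0],0],[[-0.3,0,0],0],[[-0.3,0,0],0],[[-0.3,0,0],0],[[-0.25,0,0],0],[[-0.25,0,0],0],[[-0.25,0,0],0]]}}

```text
t: 3.48
eef_pos: [0.537, -0.1401, 0.0361]
eef_rot: [1.855, -2.531, -0.037]
wrist_force: [1.0, -1.6, -0.7]
opening: 0.0512
```

```bash
python3 go.py 0 -66 33
```

```text
t 3.48 jig pos mm [   5.  -107.    36.1] F [ 1.  -1.6 -0.7] open 0.0512 q6 -0.309
F jig 1.4066311997487353 -1.1952635398604299
twist units total -0.001 deg -0.0 tool x in jig [-0.001, -1.0]
world [ 0.545 -0.099  0.033] shift units now [-2.05  0.25  0.18] after twist [-2.05  0.25  0.18]
```

{"name": "send_rows", "arguments": {"increments": [[[-0.2,0.05,0.1],0],[[-0.2,0.05,0],0],[[-0.2,0.05,0],0],[[-0.2,0.05,0],0],[[-0.2,0.05,0],0],[[-0.15,0,0],0],[[-0.15,0,0],0],[[-0.15,0,0],0]]}}

```text
t: 4.15
eef_pos: [0.5411, -0.1084, 0.035]
eef_rot: [1.855, -2.53, -0.034]
wrist_force: [-1.5, -1.8, 1.2]
opening: 0.0512
```

```bash
python3 go.py 0 -66 33
```

```text
t 4.15 jig pos mm [ -0.6 -75.6  35. ] F [-1.5 -1.8  1.2] open 0.0512 q6 -0.369
F jig -0.924672037631427 -2.1943883707595733
twist units total 0.0 deg 0.0 tool x in jig [0.0, -1.0]
world [ 0.545 -0.099  0.033] shift units now [-0.48 -0.03  0.1 ] after twist [-0.48 -0.03  0.1 ]
```

{"name": "send_rows", "arguments": {"increments": [[[-0.1,0,0],0],[[-0.1,0,0],0],[[-0.1,0,0],0],[[-0.1,0,0],0],[[-0.07,0,0],0],[[-0.07,0,0],0],[[-0.07,0,0],0],[[-0.07,0,0],0]]}}

```text
t: 4.82
eef_pos: [0.544, -0.0989, 0.0351]
eef_rot: [1.852, -2.521, -0.029]
wrist_force: [-1.3, -8.0, 0.3]
opening: 0.0515
```

```bash
python3 go.py 0 -66 33
```

```text
t 4.82 jig pos mm [ -0.7 -65.7  35.1] F [-1.3 -8.   0.3] open 0.0515 q6 -0.394
F jig 1.190463923996623 -8.04760574148451
twist units total 0.001 deg 0.1 tool x in jig [0.002, -1.0]
world [ 0.545 -0.099  0.033] shift units now [ 0.02 -0.04  0.1 ] after twist [ 0.02 -0.04  0.1 ]
```

{"name": "send_rows", "arguments": {"increments": [[[-0.1,0,0],0],[[-0.1,0,0],0],[[-0.1,0,0],0],[[-0.15,0,0],0],[[-0.15,0,0],0],[[-0.15,0,0],0],[[-0.15,0,0],0],[[-0.15,0,0],0]]}}

```text
t: 5.48
eef_pos: [0.5442, -0.0986, 0.0355]
eef_rot: [1.838, -2.492, -0.005]
wrist_force: [-1.2, -14.2, 0.0]
opening: 0.051
```

```bash
python3 go.py 0 -66 33
python3 - <<'E'
from h import *
o=[]
for n,(u,v) in(('top',(255,125)),('side',(225,150))):
    im=bot.get_image(n); a=im[v:v+100,u:u+130].copy(); a=cv2.resize(a,None,fx=4,fy=4,interpolation=cv2.INTER_CUBIC)
    th=np.linspace(0,2*np.pi,50)
    for z in(.045,):
        for p in proj(n,jig2w((.5644,-.0365),-.3054,np.c_[.06*np.cos(th),.06*np.sin(th),0*th+z])): cv2.circle(a,tuple(int(x) for x in (p-[u,v]+.5)*4),1,(0,255,0),-1)
    o.append(a)
cv2.imwrite('pics/home.png',cv2.resize(np.hstack(o),(800,308)))
E
```

```text
t 5.48 jig pos mm [ -0.6 -65.3  35.5] F [ -1.2 -14.2   0. ] open 0.051 q6 -0.43
F jig 3.1684005673045 -13.888367393122966
twist units total 0.004 deg 0.3 tool x in jig [0.006, -0.999]
world [ 0.545 -0.099  0.033] shift units now [ 0.03 -0.03  0.12] after twist [ 0.03 -0.03  0.12]
```

View pics/home.png

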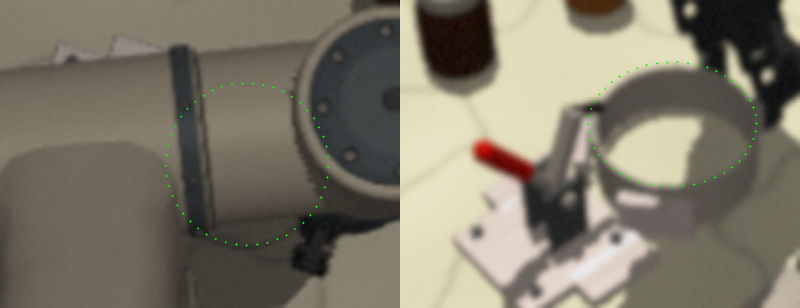

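The ring stalls at 14 N, exactly at the predicted home position. A small sideways force of 3 N suggests the finger cradle may be biasing it. I'll press once more with the jaws shut, as a flat face, so the V can centre the ring freely.

{"name": "send_rows", "arguments": {"increments": [[[0.5,-0.05,-0.1],0.004],[[0.5,0,0],0],[[0.2,0,0],0],[[0,0,0],0],[[0,0,0],0],[[0,0,0],0],[[0,0,0],0],[[0,0,0],0]], "jaw": -1}}

```text
t: 6.25
eef_pos: [0.5381, -0.1222, 0.038]
eef_rot: [1.829, -2.503, -0.008]
wrist_force: [-0.0, 0.5, -0.0]
opening: -0.0001
```

```bash
python3 go.py 0 -71 35
```

```text
t 6.25 jig pos mm [  0.7 -89.6  38. ] F [-0.   0.5 -0. ] open -0.0001 q6 -0.393
F jig -0.1665383727630686 0.43220853937752635
twist units total -0.002 deg -0.2 tool x in jig [-0.003, -1.0]
world [ 0.543 -0.104  0.035] shift units now [-0.93  0.03  0.12] after twist [-0.93  0.03  0.12]
```

{"name": "send_rows", "arguments": {"increments": [[[-0.25,0.04,0.1],0],[[-0.25,0,0],0],[[-0.2,0,0],0],[[-0.15,0,0],0],[[-0.1,0,0],0],[[-0.1,0,0],0],[[-0.1,0,0],0],[[-0.1,0,0],0]]}}

```text
t: 6.92
eef_pos: [0.5429, -0.1052, 0.0358]
eef_rot: [1.826, -2.482, 0.007]
wrist_force: [-1.1, -10.4, 0.1]
opening: -0.0001
```

```bash
python3 go.py 0 -71 35
```

```text
t 6.92 jig pos mm [  0.1 -72.   35.8] F [ -1.1 -10.4   0.1] open -0.0001 q6 -0.44
F jig 2.1267620903663533 -10.245500172741908
twist units total 0.003 deg 0.2 tool x in jig [0.004, -0.999]
world [ 0.543 -0.104  0.035] shift units now [-0.05  0.    0.04] after twist [-0.05  0.    0.04]
```

{"name": "send_rows", "arguments": {"increments": [[[-0.15,0,0],0],[[-0.15,0,0],0],[[-0.15,0,0],0],[[-0.2,0,0],0],[[-0.2,0,0],0],[[-0.2,0,0],0],[[-0.2,0,0],0],[[-0.2,0,0],0]]}}

```text
t: 7.58
eef_pos: [0.5434, -0.1051, 0.0369]
eef_rot: [1.805, -2.435, 0.043]
wrist_force: [-1.1, -17.9, 1.0]
opening: 0.0005
```

```bash
python3 go.py 0 -71 35
```

```text
t 7.58 jig pos mm [  0.6 -71.7  36.9] F [ -1.1 -17.9   1. ] open 0.0005 q6 -0.49
F jig 4.308560251610996 -17.42619390864373
twist units total 0.008 deg 0.7 tool x in jig [0.013, -0.994]
world [ 0.543 -0.104  0.035] shift units now [-0.05  0.03  0.09] after twist [-0.05  0.03  0.09]
```

{"name": "send_rows", "arguments": {"increments": [[[0.3,0,0],0],[[0.6,0,0],0],[[0.6,0,0],0],[[0.3,0,-0.3],0],[[0,0,-0.8],0],[[0,0,-1],0],[[0,0,-1],0],[[0,0,-1],0]]}}

```text
t: 8.25
eef_pos: [0.5342, -0.1361, 0.1223]
eef_rot: [1.798, -2.43, 0.031]
wrist_force: [0.3, 0.1, -0.5]
opening: -0.0002
```

{"name": "send_rows", "arguments": {"increments": [[[0,0,-1],0],[[0,0,-1],0],[[0,0,-1],0],[[0,0,-1],0],[[0,0,-1],0],[[0,0,-1],0],[[0,0,-0.5],0],[[0,0,0],0]]}}

```text
t: 8.92
eef_pos: [0.5452, -0.126, 0.2684]
eef_rot: [1.806, -2.443, 0.04]
wrist_force: [-0.4, 0.2, -0.3]
opening: -0.0004
```

```bash
python3 go.py 0 205 250
```

```text
t 8.92 jig pos mm [  8.6 -91.1 268.4] F [-0.4  0.2 -0.3] open -0.0004 q6 -0.404
F jig -0.43215368177990804 0.10530780472811088
twist units total 0.006 deg 0.6 tool x in jig [0.01, -0.995]
world [0.626 0.159 0.25 ] shift units now [-14.83   0.3   -0.52] after twist [-14.82   0.45  -0.52]
```

{"name": "send_rows", "arguments": {"increments": [[[-1,0.06,-0.03],0.006],[[-1,0.06,-0.03],0],[[-1,0.06,-0.03],0],[[-1,0.06,-0.03],0],[[-1,0.06,-0.03],0],[[-1,0.06,-0.03],0],[[-1,0,-0.03],0],[[-1,0,-0.03],0]]}}

```text
t: 9.58
eef_pos: [0.5849, 0.0303, 0.2572]
eef_rot: [1.788, -2.461, 0.036]
wrist_force: [-0.6, -0.5, 0.2]
opening: -0.0001
```

{"name": "send_rows", "arguments": {"increments": [[[-1,0,-0.03],0],[[-1,0,-0.03],0],[[-1,0,-0.03],0],[[-1,0,-0.03],0],[[-1,0,-0.03],0],[[-1,0,-0.03],0],[[-0.5,0,0],0],[[0,0,0],0]]}}

```text
t: 10.25
eef_pos: [0.6237, 0.1617, 0.2416]
eef_rot: [1.788, -2.454, 0.024]
wrist_force: [0.6, 0.1, 0.1]
opening: 0.0001
```

```bash
python3 go.py 0 195 128;  python3 - <<'E'
from h import *
o=[]
for n,(u,v) in(('top',(255,125)),('side',(225,150))):
    im=bot.get_image(n); a=im[v:v+100,u:u+130].copy(); a=cv2.resize(a,None,fx=4,fy=4,interpolation=cv2.INTER_CUBIC)
    th=np.linspace(0,2*np.pi,50)
    for z in(.045,):
        for p in proj(n,jig2w((.5644,-.0365),-.3054,np.c_[.06*np.cos(th),.06*np.sin(th),0*th+z])): cv2.circle(a,tuple(int(x) for x in (p-[u,v]+.5)*4),1,(0,255,0),-1)
    o.append(a)
cv2.imwrite('pics/home2.png',cv2.resize(np.hstack(o),(800,308)))
E
```

```text
t 10.25 jig pos mm [ -3.  206.9 241.6] F [0.6 0.1 0.1] open 0.0001 q6 -0.822
F jig 0.5505369300698224 0.25703418627318836
twist units total -0.002 deg -0.2 tool x in jig [-0.003, -0.996]
world [0.623 0.149 0.128] shift units now [ 0.06 -0.44  5.7 ] after twist [ 0.06 -0.43  5.7 ]
```

View pics/home2.png

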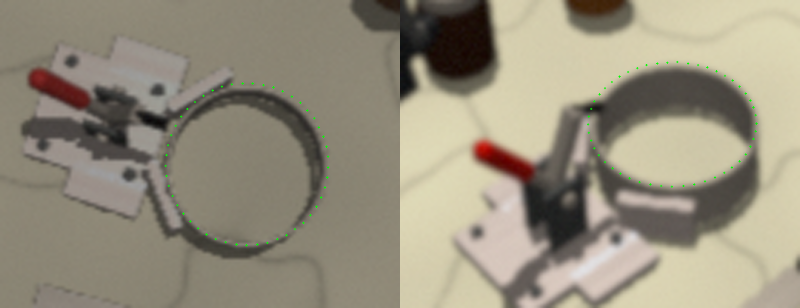

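The view from above is now clear. The ring sits against both V faces, matching the predicted circle at (245,165), and the lever is still open. Now I go down behind the handle.

{"name": "send_rows", "arguments": {"increments": [[[0,-0.2,0.7],0],[[0,-0.2,0.8],0],[[0,0,0.8],0],[[0,0,0.8],0],[[0,0,0.8],0],[[0,0,0.8],0],[[0,0,0.5],0],[[0,0,0.2],0]]}}

```text
t: 11.02
eef_pos: [0.623, 0.1386, 0.1362]
eef_rot: [1.781, -2.469, 0.029]
wrist_force: [-0.5, 0.2, 0.1]
opening: -0.0001
```

```bash
python3 go.py 0 105 128
```

```text
t 11.02 jig pos mm [  3.2 184.6 136.2] F [-0.5  0.2  0.1] open -0.0001 q6 -0.811
F jig -0.5085003121593307 0.044907672972131274
twist units total -0.009 deg -0.8 tool x in jig [-0.014, -0.996]
world [0.596 0.064 0.128] shift units now [3.93 0.08 0.77] after twist [3.93 0.13 0.77]
```

{"name": "send_rows", "arguments": {"increments": [[[0.4,0.03,0.1],0],[[0.4,0.03,0.1],0],[[0.4,0.03,0.1],0],[[0.4,0,0.08],0],[[0.4,0,0.08],0],[[0.4,0,0.08],0],[[0.4,0,0.08],0],[[0.4,0,0.08],0]]}}

```text
t: 11.68
eef_pos: [0.6031, 0.0744, 0.136]
eef_rot: [1.795, -2.487, 0.033]
wrist_force: [-0.1, 0.3, -0.4]
opening: 0.0001
```

```bash
python3 go.py 0 100 128
```

```text
t 11.68 jig pos mm [  3.6 117.4 136. ] F [-0.1  0.3 -0.4] open 0.0001 q6 -0.735
F jig -0.23816991256168668 0.2843743317510738
twist units total -0.009 deg -0.8 tool x in jig [-0.014, -0.997]
world [0.594 0.059 0.128] shift units now [0.84 0.15 0.47] after twist [0.84 0.17 0.47]
```

Run:
```python
from h import *
cv2.imwrite('pics/lev.png',cv2.resize(bot.get_image('side')[130:270,190:400],None,fx=3,fy=3))
```

```text
(no output)
```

View pics/lev.png

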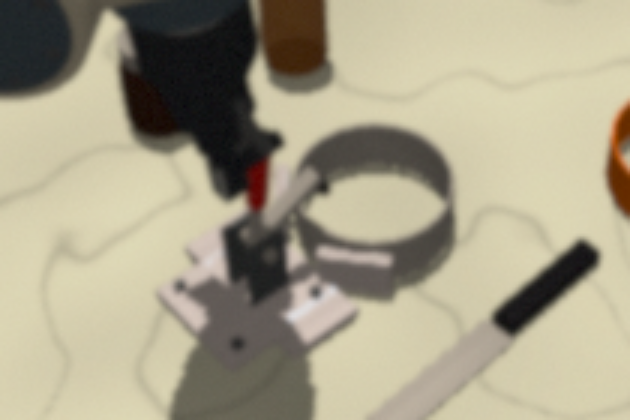

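The handle at (258,185) is about upright against the fingers, and the tooth arm is half down. It hasn't snapped yet, so I keep pushing.

{"name": "send_rows", "arguments": {"increments": [[[0.3,0.05,0.05],0],[[0.3,0.05,0.05],0],[[0.3,0,0.05],0],[[0.2,0,0.05],0],[[0.1,0,0],0],[[0,0,0],0],[[0,0,0],0],[[0,0,0],0]]}}

```text
t: 12.4
eef_pos: [0.5914, 0.049, 0.132]
eef_rot: [1.792, -2.489, 0.028]
wrist_force: [-0.4, 1.1, 1.0]
opening: -0.0001
```

```bash
python3 go.py 0 180 128
python3 - <<'E'
from h import *
cv2.imwrite('pics/lev2.png',cv2.resize(bot.get_image('side')[130:270,190:400],None,fx=3,fy=3))
E
```

```text
t 12.4 jig pos mm [  0.   89.7 132. ] F [-0.4  1.1  1. ] open -0.0001 q6 -0.704
F jig -0.7078029971329349 0.9778820319918858
twist units total -0.01 deg -0.9 tool x in jig [-0.016, -0.997]
world [0.619 0.135 0.128] shift units now [-4.52  0.08 -0.12] after twist [-4.52  0.   -0.12]
```

View pics/lev2.png

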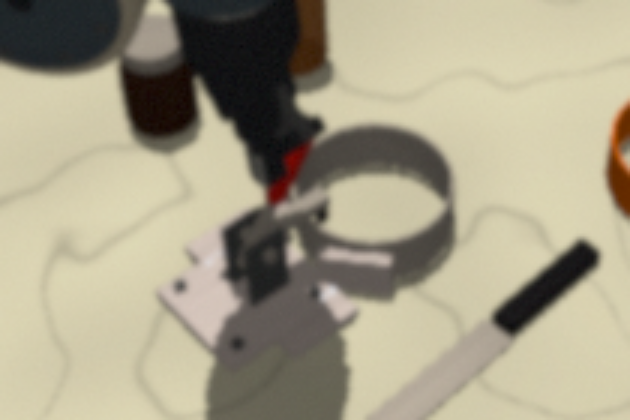

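The handle now leans over the ring and the tooth arm is down. I back off and look with the arm clear.

{"name": "send_rows", "arguments": {"increments": [[[-0.5,0,0],0],[[-1,0,0],0],[[-1,0,0],0],[[-1,0,0],0],[[-1,0,0],0],[[-0.5,0,-0.5],0],[[0,0,-1],0],[[0,0,-1],0]]}}

```text
t: 13.12
eef_pos: [0.6254, 0.1572, 0.1676]
eef_rot: [1.784, -2.477, 0.025]
wrist_force: [0.8, -0.2, 0.2]
opening: 0.0
```

{"name": "send_rows", "arguments": {"increments": [[[-0.5,0,-1],0],[[-0.5,0,-1],0],[[-0.5,0,-1],0],[[-0.5,0,-1],0],[[-0.5,0,0],0],[[0,0,0],0],[[0,0,0],0],[[0,0,0],0]]}}

```text
t: 13.78
eef_pos: [0.6478, 0.223, 0.2466]
eef_rot: [1.792, -2.472, 0.029]
wrist_force: [-0.5, -0.2, -1.0]
opening: 0.0
```

```bash
python3 go.py
python3 - <<'E'
from h import *
T=bot.get_image('top'); S=bot.get_image('side')
a=cv2.resize(T[60:260,240:440],(600,600),interpolation=cv2.INTER_CUBIC)[:, :400]
k=3
o=[]
for n,im,(u,v) in(('top',T,(250,75)),('side',S,(220,95))):
    a=cv2.resize(im[v:v+180,u:u+165],(396,432),interpolation=cv2.INTER_CUBIC)
    for p in proj(n,jig2w((.5644,-.0365),-.3054,[[0,.057,.128]])): cv2.circle(a,tuple(int(x) for x in (p-[u,v]+.5)*2.4),3,(0,255,0),1)
    o.append(a)
cv2.imwrite('pics/end.png',np.hstack(o))
d=cv2.absdiff(T,cv2.imread('pics/top0.png')).max(2)
for nm,(u,v,w,h) in dict(jar=(322,70,34,42),bottle=(370,92,38,44),knife=(262,215,100,40)).items(): print(nm,(d[v:v+h,u:u+w]>30).sum())
E
```

```text
t 13.78 jig pos mm [  1.5 272.6 246.6] F [-0.5 -0.2 -1. ] open 0.0 q6 -0.886
F jig -0.44174552757473184 -0.3459693043285472
twist units total -0.006 deg -0.5 tool x in jig [-0.009, -0.997]
jar 0
bottle 0
knife 0
```

View pics/end.png

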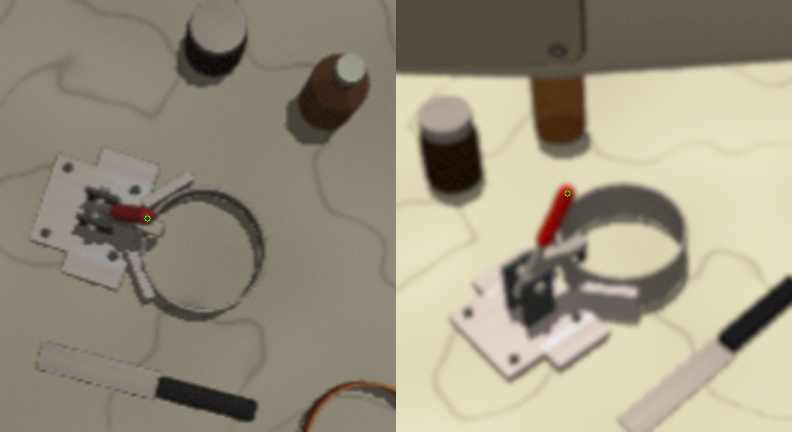

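The red tip matches the predicted closed position in both views. The tooth arm reaches over the wall with the tooth inside the ring, and the arm is clear. The jar, bottle and knife show no changed pixels. I'm handing it in.

```bash
python3 -c "
from plant import bot
print(bot.job_done())"
```

```text
the job is handed in; nothing more can be done
None
```

The stainless ring is home against both faces of the V block, and the red clamp has snapped over with its tooth inside the ring. I handed the job in at about 14 s.

- **Ring:** I slid it about 58 mm with the fingers standing behind it, never gripping or lifting it. It stopped within about 1 mm of the predicted home position. I pressed again with the jaws shut (17 N) to let it settle against both faces. From above it matched the predicted circle.
- **Clamp:** I pushed the lever over from behind with the shut gripper, then backed off. The last pictures show the handle end within about 2 pixels of its fully closed position in both views.
- **Other items:** The top picture shows no change at the bottle, jar or knife. The force was near zero, with the arm clear.
- **What didn't agree exactly:** In the side view the jig and ring sat about 1 to 2 pixels from the positions I worked out, which I put down to the camera calibration. The gripper also tilted about 6° under load and stayed tilted, with no effect I could see on the result.

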